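# Put the screwdriver away under the bifold dust cover

## Robot

A 6-joint arm with a two-finger parallel gripper is mounted at the origin on the work surface. World frame = base frame: x ahead of the robot, y to its left, z up, the work surface at z = 0. Lengths are in m, angles in rad, forces in N, time in s.
With the tool pointing down it reaches from about 0.4 to 0.825 m from the base axis. Payload 7 kg.
Tool frame: the origin (TCP) lies midway between the tips of the shut fingers; the grasp point (between the pads) lies 19 mm behind it (arm.pinch_z is the distance from the TCP to the grasp point, in m); z points along the fingers, y is the line along which they close (so a half turn about z gives the same grasp; the last joint's range is limited). The gripper opens to 88 mm and grips with 3 to 60 N. Pads are 19 mm wide; open, the fingers measure 130 mm over their backs; the gripper's body (78 mm by 193 mm) begins 47 mm behind the grasp point.
Start: joints at [-0.958, 0.359, 0.012, 0, -1.224, -0.288], TCP at [0.215, -0.64, 0.227] pointing down, gripper open.
Joint ranges: [-3.07, 3.07], [-1.43, 2.12], [-1.02, 1.25], [-3.03, 1.67], [-3.05, -0], [-3.03, 3.03]. Speed limits (rad/s): [2.39, 2.39, 3.01, 3.14, 3.14, 3.14].

## Interface

Orientations are given as a unit quaternion [x, y, z, w].
In Python, from bench import arm gives the robot as it stands. The module is installed in compiled form; this text tells all that it offers.
- The arm moves only by the tool carry_out, never from a script. Its argument "moves" is a list of rows, each a list of 2 entries, a list of its own where there are three numbers: the shift along the tool's x, y, z in mm, then the turn, a rotation vector about the tool's x, y, z in degrees. A call has 1 to 20 rows; each row shifts and turns the commanded pose from where the row before left it, along the tool's axes as they then stand; what a row does not reach is not made up. A row lasts 1/12 s, in which the tool goes at most 41.7 mm and 7.16 degrees, less where a joint would pass 70% of its speed; a pose out of reach is approached as far as the arm can. A call with a gripper value outside its range is refused whole. "claw" is the gripper's target within -1 to 1 (shut at 1, half-way at 0, fully open at -1), set as the call begins (left out, the last holds). The fingers move at their own pace and stop on an object; "newtons" is the grip in N (left out, the last holds). Time passes only in rows, so rows that do not move let the fingers close. It gives the time, the measured TCP pose, the force, the opening and the grip force at its end, in the units of the state.
- arm.get_obs(): the state, without advancing time (a new reading comes with each control period).
- arm.grab_frame(name): name is "scene" or "side" or "wrist"; returns a dict with "frame" (420x560x3 uint8, red, green, blue), "fov_y" (degrees; the focal length in pixels is half the picture's height over the tangent of half this angle, whatever the lens; pixels are square), "cx", "cy" (the principal point, pixels), "k1" (the pictures are not rectified: a ray, as slopes to the right and down, at radius r is drawn at 1 + k1 r^2 times it, then the intrinsics apply), "extrinsics" (4x4, takes a point from world to camera coordinates). Camera axes: x right, y up, looking along -z (the intrinsics and any distortion apply to the point x, -y, -z); pixel columns grow to the right and rows downward; lengths in m; the calibration is good to about 2 mm. A picture is of the moment at which its call begins. There is no depth.
- arm.sign_off(): hands the job in; it is judged then, once.
The state is a dict: "clock": time; "joints": joint angles; "qvel": joint speeds; "effort": joint torques, N m; "tool_pos": TCP position; "tool_rot": TCP orientation; "force": force on the tool from outside, world axes, zero at the start; "ft_torque": the same for the moment, N m; "opening": finger opening in m; "finger_force": force on a finger pad.
Only numpy, scipy, OpenCV 4.12 (cv2) and the standard library are available. Lean on these libraries where they do the work, as an engineer would, in place of code of your own. Each camera call takes 0.05 s, during which the arm holds its last target. There are 200 camera calls.

## Task

Push the red bifold dust cover of the grey tray all the way open, so that its two panels stand folded flat against each other at the far end. Then pull the yellow-handled screwdriver straight up out of the black tool stand and lay it down flat inside the tray. Leave the stand upright in its place with the blue driver in it, the cover open, and everything else on the bench undisturbed.

Things in the scene. Friction and masses are not known exactly. Their poses are not given: they have to be found in the camera images.
- tray: Grey open tray fixed to the bench, outside 280 (x) x 150 (y) x 32 mm high, walls and floor 4 mm thick. Origin at the centre of its underside; its x axis runs along its length away from the robot side, towards the end where the cover is hinged. The panels' hinge lies at x = +128 mm, 42 mm above the bench.
- cover (a joint): Angle (rad) of the hinged panel above level. Two red panels, each 100 mm long (along the tray) and 138 mm wide, hinged in the middle; the near edge slides level along the tray walls on a bar, so both rise to a ridge as the bar goes towards the hinge. Starts at 0.3 to 0.6; 1.52 = end stop, both upright, folded together, top 142 mm above the bench. Stays where left; pushing takes 1 to 5 N.
- push_plate (a point): Centre of the near face of the black upright push plate on the cover's sliding bar: 90 mm wide (tray y), 45 high, 6 thick; this point 56 mm, its lower edge 32 mm above the bench. It stays upright, about 40 mm in front of the panels' near edge. Pushed along the tray's +x it slides straight; at the end stop this face is about 72 mm beyond the tray's centre.
- stand: Black weighted tool stand, a loose block of 0.9 kg, 70 (x) x 150 (y) x 70 mm high, standing on the bench. Origin at the centre of its underside. Two square wells 15 mm wide and 66 mm deep lie 42 mm either side of its centre along its y axis, one driver in each; which is which varies.
- driver_grip (a point): Middle of the handle of the yellow-handled screwdriver (80 g, more or less). Handle a round bar of 24 mm diameter and 95 mm length, its flat lower end resting on top of the stand, so that it stands upright with this point 117 mm above the bench. z axis along the screwdriver from the tip to the handle end.
- driver_tip (a point): Tip of the yellow-handled screwdriver's steel blade: 6 mm diameter, 62 mm long, all of it down in the well at the start. 109.5 mm from the middle of the handle; overall length 157 mm.
- spare_grip (a point): Middle of the handle of the blue driver in the other well, of the same size and shape as the yellow one. To be left in the stand.
- jar_mid (a point): Middle of a clear jar with a yellow lid, 70 mm diameter, 100 mm high. Leave alone.
- spool_mid (a point): Middle of a solder spool standing on end, 54 mm diameter, 45 mm high. Leave alone.
- meter_mid (a point): Middle of an orange and black multimeter lying flat, 150 x 78 x 34 mm. Leave alone.
- tin_mid (a point): Middle of a round tip-cleaner tin, 64 mm diameter, 30 mm high. Leave alone.
- board_mid (a point): Middle of a green circuit board 100 x 140 mm with parts up to 26 mm high. Leave alone.
- psu_mid (a point): Middle of a white power adapter, 50 x 75 x 45 mm. Leave alone.
There are look-alikes about, which are no part of the job. Of the things that look like the part that bears driver_grip, the smaller one is meant.

How it is judged:
By the outcome, as a careful person would: the job done as asked, in the order asked, and still so for the second after the job is handed in, with the robot touching nothing.
It also fails if it takes over 58 s, if anything falls off the work surface, if the arm or the gripper's body presses on something with over 40 N, if the wrist force passes 120 N, or if a joint passes its speed limit or range.

## Working session

There is one attempt and no reset: what is moved stays moved. The work goes in short steps, Python scripts to look and compute and a tool call to move; the robot and the scene stay as the last step left them, time stands still between calls to the robot, and variables do not carry over. Pictures are saved under pics/ and viewed, at most 10 in all, crops included, and the job is handed in when it is done.

Besides the shell and the picture viewer there is one more tool, called as a command line: name --argument value ..., lists and objects as JSON in quotes. carry_out: Moves the arm, as the interface text tells. Its arguments: {"type":"object","properties":{"moves":{"type":"array"},"claw":{"type":"number"},"newtons":{"type":"number"}},"required":["moves"]}

```bash
mkdir -p pics; cat > h.py <<'E'
import numpy as np, cv2
from bench import arm
def grab(n,save=None):
    d=arm.grab_frame(n)
    if save: cv2.imwrite('pics/'+save,cv2.cvtColor(d['frame'],cv2.COLOR_RGB2BGR))
    return d
def K(d):
    h=d['frame'].shape[0]; f=h/2/np.tan(np.radians(d['fov_y'])/2)
    return np.array([[f,0,d['cx']],[0,f,d['cy']],[0,0,1.]]),np.array([d['k1'],0,0,0,0.])
def ray(d,uv):
    k,c=K(d); p=cv2.undistortPoints(np.array([[uv]],float),k,c)[0,0]
    E=np.array(d['extrinsics']); R,t=E[:3,:3],E[:3,3]
    return -R.T@t, R.T@np.array([p[0],-p[1],-1.])
def onz(d,uv,z):
    o,r=ray(d,uv); return o+r*(z-o[2])/r[2]
def proj(d,P):
    E=np.array(d['extrinsics']); q=E[:3,:3]@np.array(P,float)+E[:3,3]
    k,c=K(d); return cv2.projectPoints(np.array([[q[0],-q[1],-q[2]]]),np.zeros(3),np.zeros(3),k,c)[0][0,0]
def tri(d1,u1,d2,u2):
    o1,r1=ray(d1,u1);o2,r2=ray(d2,u2)
    s=np.linalg.lstsq(np.c_[r1,-r2],o2-o1,rcond=None)[0]
    a,b=o1+s[0]*r1,o2+s[1]*r2; return (a+b)/2,np.linalg.norm(a-b)
E
python3 - <<'E'
from h import *
a=grab('scene','scene0.png')['frame'];b=grab('side','side0.png')['frame']
print({k:np.round(v,3) for k,v in arm.get_obs().items()}, arm.pinch_z)
E
```

```text
{'clock': np.float64(0.1), 'joints': array([-0.958,  0.359,  0.011, -0.   , -1.224, -0.288]), 'qvel': array([ 0.002, -0.001,  0.002,  0.002, -0.   ,  0.   ]), 'effort': array([-2.0000e-03, -5.8416e+01,  2.9376e+01,  7.0160e+00,  1.0000e-02,
       -0.0000e+00]), 'tool_pos': array([ 0.215, -0.639,  0.226]), 'tool_rot': array([-0.162,  0.987,  0.001, -0.   ]), 'force': array([ 0.334,  0.025, -0.386]), 'ft_torque': array([-0.001, -0.062, -0.01 ]), 'finger_force': np.float64(0.0), 'opening': np.float64(0.088)} 0.0188
```

View pics/scene0.png

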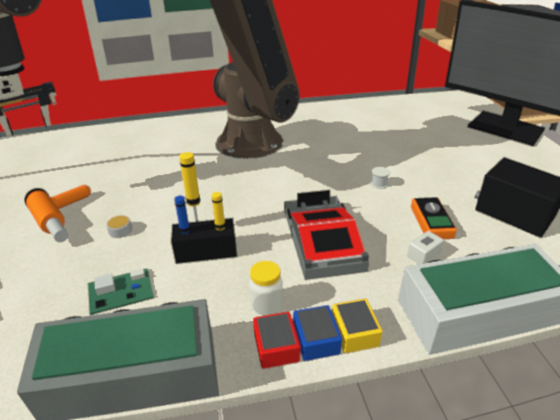

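View pics/side0.png

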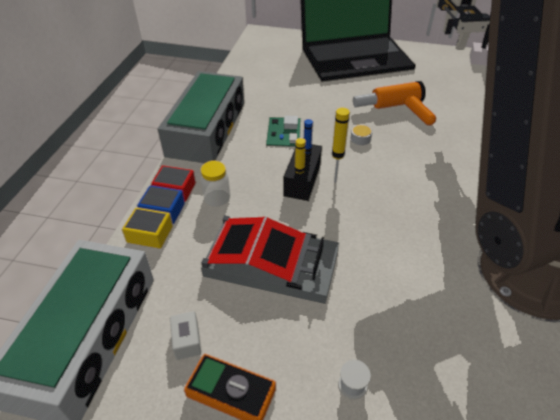

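```bash
python3 - <<'E'
from h import *
s=cv2.imread('pics/scene0.png');d=cv2.imread('pics/side0.png')
m=np.hstack([cv2.resize(s[140:280,165:375],None,fx=2,fy=2,interpolation=3)[:,:],])
a=cv2.resize(s[145:280,160:380],(733,450),interpolation=3)
b=cv2.resize(d[100:310,190:380],(543,600),interpolation=3)
cv2.imwrite('pics/c1.png',a);cv2.imwrite('pics/c2.png',b)
for n,f in (('scene',s),('side',d)):
    h=cv2.cvtColor(f,cv2.COLOR_BGR2HSV)
    for c,lo,hi in (('y',(20,140,110),(34,255,255)),('b',(105,140,50),(125,255,255)),('r',(0,190,90),(4,255,255))):
        N,L,S,C=cv2.connectedComponentsWithStats(cv2.inRange(h,lo,hi))
        print(n,c,[(S[i].tolist(),C[i].round(1).tolist()) for i in range(1,N) if S[i,4]>60])
E
```

```text
scene y [([180, 152, 14, 13, 146], [186.2, 158.1]), ([182, 165, 17, 35, 425], [190.0, 182.2]), ([212, 192, 9, 9, 73], [216.1, 196.2]), ([213, 202, 12, 23, 207], [218.2, 213.3]), ([108, 216, 20, 11, 155], [117.6, 221.4]), ([250, 261, 30, 25, 597], [264.8, 272.9]), ([332, 299, 51, 54, 1020], [357.5, 332.5])]
scene b [([95, 0, 56, 21, 984], [121.4, 8.9]), ([175, 196, 15, 34, 276], [181.5, 213.1]), ([294, 306, 48, 54, 926], [317.7, 341.7])]
scene r [([13, 0, 213, 124, 11601], [95.5, 71.2]), ([273, 0, 145, 97, 11632], [347.7, 43.6]), ([423, 0, 17, 28, 377], [430.7, 13.4]), ([414, 37, 37, 51, 1329], [431.2, 65.0]), ([3, 98, 35, 10, 90], [20.3, 102.6]), ([5, 104, 40, 26, 686], [25.0, 117.1]), ([292, 208, 60, 16, 347], [319.7, 215.7]), ([299, 221, 65, 39, 1133], [330.3, 240.6]), ([254, 313, 45, 55, 866], [276.5, 350.4])]
side y [([336, 108, 13, 12, 135], [342.0, 113.5]), ([333, 122, 14, 31, 323], [339.3, 137.0]), ([354, 126, 16, 10, 118], [361.5, 130.2]), ([296, 139, 9, 8, 61], [299.9, 142.2]), ([295, 149, 8, 19, 121], [298.8, 158.1]), ([201, 160, 24, 21, 384], [212.4, 170.1]), ([122, 208, 48, 40, 692], [144.6, 232.8])]
side b [([305, 120, 7, 29, 157], [307.8, 133.3]), ([138, 191, 46, 31, 341], [169.1, 206.0])]
side r [([153, 171, 40, 28, 150], [179.6, 183.2]), ([209, 218, 54, 45, 934], [235.3, 241.7]), ([250, 219, 55, 62, 1243], [277.0, 250.7])]
```

View pics/c1.png

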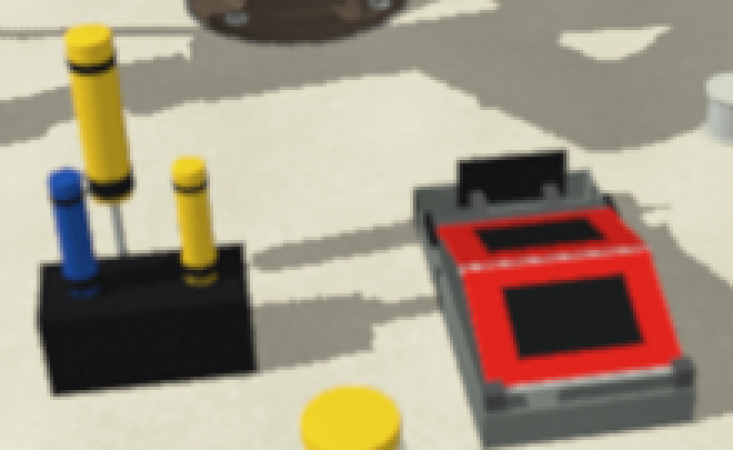

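View pics/c2.png

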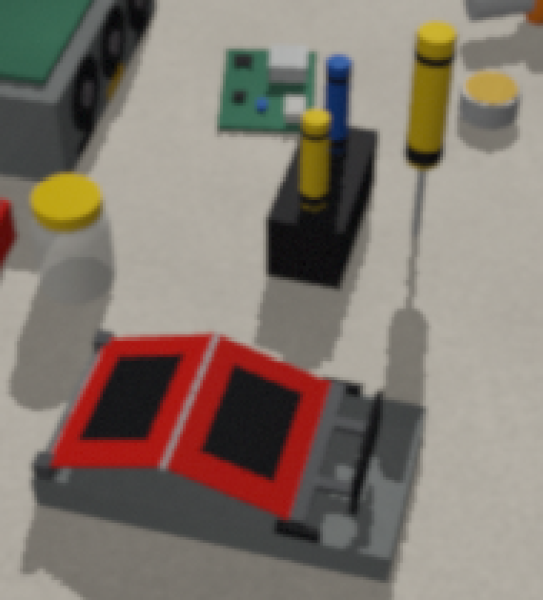

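```bash
python3 - <<'E'
from h import *
S=grab('scene');D=grab('side')
s=lambda x,y:(160+x/3.332,145+y/3.332); d=lambda x,y:(190+x/2.858,100+y/2.858)
def P(n,D_,uv,z): print(n,(onz(D_,uv,z)*1000).round(0))
P('driver mid scene',S,s(194.5,221),.117);P('driver mid side',D,d(315.5,162),.117)
print('tri top',[*tri(S,s(189,165),D,d(317,119))],'tri mid',tri(S,s(194.5,221),D,d(315.5,162)))
P('blue mid scene',S,s(72.5,230),.117);P('blue side',D,d(338.5,105),.117)
for q in ((40,265),(48,392),(256,370),(244,244)): P('stand s',S,s(*q),.07 if q[1] in(265,244) else 0)
for q in ((375,132),(268,222),(345,193),(268,275),(337,286)): P('stand d',D,d(*q),0 if q[1]>270 else .07)
for q,z in (((487,447),0),((693,415),0),((415,190),.032),((597,172),.032)): P('tray s',S,s(*q),z)
for q,z in (((425,405),.032),((388,580),0),((35,503),0),((390,555),.032)): P('tray d',D,d(*q),z)
for q in ((457,160),(566,150)): P('plate s',S,s(*q),.0785)
for q in ((380,393),(357,490)): P('plate d',D,d(*q),.0785)
print('big top',tri(S,s(90,38),D,d(437,33)),'bot',tri(S,s(112,190),D,d(424,155)))
P('jar',S,(264.8,273),.1)
E
```

```text
driver mid scene [ 574. -150.  117.]
driver mid side [ 569. -150.  117.]
tri top [array([ 0.56948941, -0.15010566,  0.162111  ]), np.float64(0.00277655220083238)] tri mid (array([ 0.56952363, -0.15084032,  0.1151931 ]), np.float64(0.002587243414074586))
blue mid scene [ 565. -235.  117.]
blue side [ 564. -235.  117.]
stand s [ 536. -265.   70.]
stand s [ 597. -271.    0.]
stand s [ 605. -119.    0.]
stand s [ 544. -115.   70.]
stand d [ 532. -264.   70.]
stand d [ 603. -117.   70.]
stand d [ 544. -170.   70.]
stand d [ 604. -122.    0.]
stand d [ 540. -122.    0.]
tray s [720.  25.   0.]
tray s [721. 174.   0.]
tray s [449.  34.  32.]
tray s [457. 187.  32.]
tray d [441.  29.  32.]
tray d [446. 177.   0.]
tray d [725. 167.   0.]
tray d [446. 177.  32.]
plate s [482.  61.  79.]
plate s [488. 148.  79.]
plate d [475.  65.  79.]
plate d [476. 159.  79.]
big top (array([ 0.48140575, -0.20703197,  0.22251477]), np.float64(0.0049194498809959335)) bot (array([ 0.48108907, -0.20805815,  0.0927988 ]), np.float64(0.0046980508865031335))
jar [784. -79. 100.]
```

The picks, by pixel: small yellow handle in the stand at scene (218,208) / side (300,153), which is the one wanted. The bigger free-standing yellow driver at scene (190,180) / side (341,130) is a look-alike, and the blue one is at scene (182,212). The crop confirms the choice. The push plate is at scene (313,192).

```bash
cat >> h.py <<'E'
from scipy.linalg import logm,expm
from scipy.spatial.transform import Rotation as Ro
def rot(d,y):
    d=np.array(d,float);d/=np.linalg.norm(d);y=np.array(y,float);y-=d*(d@y);y/=np.linalg.norm(y)
    return np.c_[np.cross(y,d),y,d]
def cur():
    o=arm.get_obs();T=np.eye(4);T[:3,:3]=Ro.from_quat(o['tool_rot']).as_matrix();T[:3,3]=o['tool_pos'];return T
def pose(p,R):
    T=np.eye(4);T[:3,:3]=R;T[:3,3]=p;return T
def leg(A,B,n):
    T=np.real(expm(np.real(logm(np.linalg.inv(A)@B))/n))
    w=np.degrees(Ro.from_matrix(T[:3,:3]).as_rotvec())
    print(n,'rows of',(T[:3,3]*1000).round(1).tolist(),w.round(2).tolist()); return B
E
python3 - <<'E'
from h import *
yaw=np.radians(-1.5);c,s=np.cos(yaw),np.sin(yaw)
ty=[-s,c,0]
A=cur()
B=leg(A,pose([.42,-.25,.34],rot([0,0,-1],ty)),20)
a=np.radians(25)
R=rot([np.sin(a)*c,np.sin(a)*s,-np.cos(a)],ty)
C=leg(B,pose([.425,.106,.20],R),20)
E
```

```text
20 rows of [-13.2, 17.7, -5.7] [0.0, -0.0, 1.01]
20 rows of [1.7, 17.8, 6.9] [0.0, -1.25, 0.0]
```

carry_out --moves '[[[-13.2,17.7,-5.7],[0,0,1.01]],[[-13.2,17.7,-5.7],[0,0,1.01]],[[-13.2,17.7,-5.7],[0,0,1.01]],[[-13.2,17.7,-5.7],[0,0,1.01]],[[-13.2,17.7,-5.7],[0,0,1.01]],[[-13.2,17.7,-5.7],[0,0,1.01]],[[-13.2,17.7,-5.7],[0,0,1.01]],[[-13.2,17.7,-5.7],[0,0,1.01]],[[-13.2,17.7,-5.7],[0,0,1.01]],[[-13.2,17.7,-5.7],[0,0,1.01]],[[-13.2,17.7,-5.7],[0,0,1.01]],[[-13.2,17.7,-5.7],[0,0,1.01]],[[-13.2,17.7,-5.7],[0,0,1.01]],[[-13.2,17.7,-5.7],[0,0,1.01]],[[-13.2,17.7,-5.7],[0,0,1.01]],[[-13.2,17.7,-5.7],[0,0,1.01]],[[-13.2,17.7,-5.7],[0,0,1.01]],[[-13.2,17.7,-5.7],[0,0,1.01]],[[-13.2,17.7,-5.7],[0,0,1.01]],[[-13.2,17.7,-5.7],[0,0,1.01]]]' --claw 1 --newtons 20

```text
clock: 1.87
tool_pos: [0.4199, -0.2497, 0.341]
tool_rot: [0.014, 1.0, 0.0, 0.0]
force: [0.6, -0.2, -1.0]
opening: 0.0004
finger_force: 0.0
```

carry_out --moves '[[[1.7,17.8,6.9],[0,-1.25,0]],[[1.7,17.8,6.9],[0,-1.25,0]],[[1.7,17.8,6.9],[0,-1.25,0]],[[1.7,17.8,6.9],[0,-1.25,0]],[[1.7,17.8,6.9],[0,-1.25,0]],[[1.7,17.8,6.9],[0,-1.25,0]],[[1.7,17.8,6.9],[0,-1.25,0]],[[1.7,17.8,6.9],[0,-1.25,0]],[[1.7,17.8,6.9],[0,-1.25,0]],[[1.7,17.8,6.9],[0,-1.25,0]],[[1.7,17.8,6.9],[0,-1.25,0]],[[1.7,17.8,6.9],[0,-1.25,0]],[[1.7,17.8,6.9],[0,-1.25,0]],[[1.7,17.8,6.9],[0,-1.25,0]],[[1.7,17.8,6.9],[0,-1.25,0]],[[1.7,17.8,6.9],[0,-1.25,0]],[[1.7,17.8,6.9],[0,-1.25,0]],[[1.7,17.8,6.9],[0,-1.25,0]],[[1.7,17.8,6.9],[0,-1.25,0]],[[1.7,17.8,6.9],[0,-1.25,0]]]'

```text
clock: 3.53
tool_pos: [0.4267, 0.1076, 0.2042]
tool_rot: [0.014, 0.977, -0.002, 0.214]
force: [2.6, 4.0, 5.0]
opening: 0.0003
finger_force: 0.0
```

carry_out --moves '[[[5.1,0,14],[0,0,0]],[[5.1,0,14],[0,0,0]],[[5.1,0,14],[0,0,0]],[[5.1,0,14],[0,0,0]],[[5.1,0,14],[0,0,0]],[[5.1,0,14],[0,0,0]],[[5.1,0,14],[0,0,0]],[[5.1,0,14],[0,0,0]],[[5.1,0,14],[0,0,0]],[[5.1,0,14],[0,0,0]],[[0,0,0],[0,0,0]]]'

```text
clock: 4.45
tool_pos: [0.4686, 0.1161, 0.1141]
tool_rot: [0.014, 0.986, -0.005, 0.163]
force: [-0.1, -0.5, -1.1]
opening: 0.0005
finger_force: 0.0
```

```bash
python3 - <<'E'
from h import *
print(arm.get_obs()['joints'].round(3),cur().round(3))
s=grab('scene')['frame'];d=grab('side')['frame']
m=np.hstack([cv2.resize(s[150:285,270:400],None,fx=2.9,fy=2.9,interpolation=3),cv2.resize(d[185:320,190:340],None,fx=2.6,fy=2.9,interpolation=3)])[:, :]
cv2.imwrite('pics/p1.png',cv2.cvtColor(m,cv2.COLOR_RGB2BGR));print(m.shape)
E
```

```text
[ 0.776 -0.022 -1.016  0.617 -0.419 -2.924] [[-0.946  0.03   0.322  0.469]
 [ 0.027  1.    -0.014  0.116]
 [-0.322 -0.005 -0.947  0.114]
 [ 0.     0.     0.     1.   ]]
(392, 767, 3)
```

View pics/p1.png

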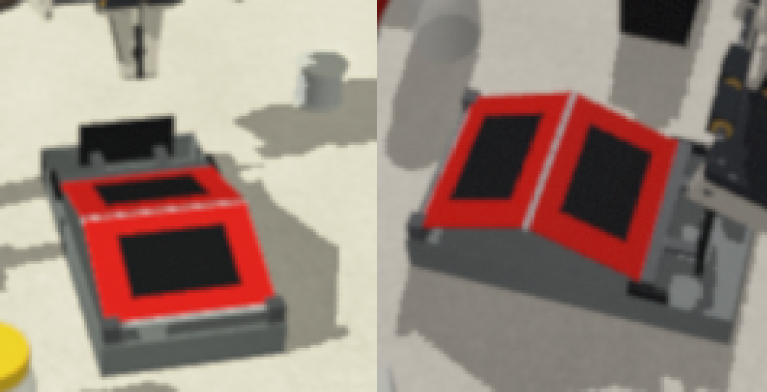

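The arm stopped at joint 3's limit: the fingertips hang above and just in front of the plate, at left-half pixel (138,75). I'll go down with the tool vertical and tilt it during the push.

```bash
python3 - <<'E'
from h import *
yaw=np.radians(-1.5);c,s=np.cos(yaw),np.sin(yaw)
ty=[-s,c,0]
def R(a): a=np.radians(a);return rot([np.sin(a)*c,np.sin(a)*s,-np.cos(a)],ty)
A=cur()
B=leg(A,pose([.443,.106,.13],R(0)),8)
C=leg(B,pose([.443,.106,.056],R(0)),6)
D=leg(C,pose([.543,.1035,.056],R(0)),12)
E=leg(D,pose([.630,.101,.056],R(25)),14)
E
```

```text
8 rows of [2.8, -1.3, -2.4] [-0.04, 2.36, -0.02]
6 rows of [0.0, 0.0, 12.3] [0.0, 0.0, 0.0]
12 rows of [-8.3, 0.0, 0.0] [0.0, 0.0, 0.0]
14 rows of [-6.1, -0.0, 1.3] [0.0, -1.79, 0.0]
```

carry_out --moves '[[[2.8,-1.3,-2.4],[0,2.36,0]],[[2.8,-1.3,-2.4],[0,2.36,0]],[[2.8,-1.3,-2.4],[0,2.36,0]],[[2.8,-1.3,-2.4],[0,2.36,0]],[[2.8,-1.3,-2.4],[0,2.36,0]],[[2.8,-1.3,-2.4],[0,2.36,0]],[[2.8,-1.3,-2.4],[0,2.36,0]],[[2.8,-1.3,-2.4],[0,2.36,0]],[[0,0,12],[0,0,0]],[[0,0,12],[0,0,0]],[[0,0,0],[0,0,0]]]'

```text
clock: 5.47
tool_pos: [0.4416, 0.1063, 0.1051]
tool_rot: [0.015, 1.0, -0.002, -0.001]
force: [-0.5, -0.8, -0.2]
opening: 0.0009
finger_force: 0.0
```

carry_out --moves '[[[0,0,12],[0,0,0]],[[0,0,12],[0,0,0]],[[0,0,12],[0,0,0]],[[0,0,12],[0,0,0]],[[0,0,0],[0,0,0]]]'

```text
clock: 5.88
tool_pos: [0.4416, 0.1061, 0.0573]
tool_rot: [0.014, 1.0, -0.002, -0.001]
force: [0.3, 0.5, 0.1]
opening: 0.0008
finger_force: 0.0
```

carry_out --moves '[[[-8.3,0,0],[0,0,0]],[[-8.3,0,0],[0,0,0]],[[-8.3,0,0],[0,0,0]],[[-8.3,0,0],[0,0,0]],[[-8.3,0,0],[0,0,0]],[[-8.3,0,0],[0,0,0]],[[-8.3,0,0],[0,0,0]],[[-8.3,0,0],[0,0,0]]]'

```text
clock: 6.55
tool_pos: [0.5101, 0.1044, 0.0581]
tool_rot: [0.015, 1.0, -0.002, 0.0]
force: [-2.0, 0.1, 1.1]
opening: 0.0003
finger_force: 0.6
```

carry_out --moves '[[[-8.3,0,0],[0,0,0]],[[-8.3,0,0],[0,0,0]],[[-8.3,0,0],[0,0,0]],[[-8.3,0,0],[0,0,0]],[[-6.1,0,1.3],[0,-1.79,0]],[[-6.1,0,1.3],[0,-1.79,0]],[[-6.1,0,1.3],[0,-1.79,0]],[[-6.1,0,1.3],[0,-1.79,0]],[[-6.1,0,1.3],[0,-1.79,0]],[[-6.1,0,1.3],[0,-1.79,0]],[[-6.1,0,1.3],[0,-1.79,0]],[[-6.1,0,1.3],[0,-1.79,0]],[[-6.1,0,1.3],[0,-1.79,0]],[[-6.1,0,1.3],[0,-1.79,0]],[[-6.1,0,1.3],[0,-1.79,0]],[[-6.1,0,1.3],[0,-1.79,0]],[[-6.1,0,1.3],[0,-1.79,0]],[[-6.1,0,1.3],[0,-1.79,0]]]'

```text
clock: 8.05
tool_pos: [0.6369, 0.0946, 0.0809]
tool_rot: [0.015, 0.982, -0.005, 0.19]
force: [0.2, -1.4, 0.9]
opening: 0.0006
finger_force: 0.0
```

```bash
python3 - <<'E'
from h import *
T=cur();print(arm.get_obs()['joints'].round(3),T.round(3))
leg(T,pose(T[:3,3]+[.010,-.0003,0],T[:3,:3]),5)
E
```

```text
[ 0.378  0.252 -0.886  1.083 -0.173 -3.03 ] [[-0.928  0.032  0.372  0.637]
 [ 0.028  0.999 -0.016  0.095]
 [-0.373 -0.004 -0.928  0.081]
 [ 0.     0.     0.     1.   ]]
5 rows of [-1.9, 0.0, 0.7] [-0.0, -0.0, 0.0]
```

```bash
python3 - <<'E'
from h import *
yaw=np.radians(-1.5);c,s=np.cos(yaw),np.sin(yaw)
ty=[-s,c,0]
def R(a): a=np.radians(a);return rot([np.sin(a)*c,np.sin(a)*s,-np.cos(a)],ty)
A=cur()
B=leg(A,pose([.530,.1035,.115],R(4)),12)
C=leg(B,pose([.530,.1035,.056],R(4)),5)
D=leg(C,pose([.640,.1005,.056],R(4)),14)
E
```

```text
12 rows of [8.0, 0.5, -4.9] [-0.02, 1.49, -0.02]
5 rows of [0.8, 0.0, 11.8] [0.0, -0.0, -0.0]
14 rows of [-7.8, -0.0, 0.5] [0.0, -0.0, -0.0]
```

carry_out --moves '[[[8,0.5,-4.9],[0,1.49,0]],[[8,0.5,-4.9],[0,1.49,0]],[[8,0.5,-4.9],[0,1.49,0]],[[8,0.5,-4.9],[0,1.49,0]],[[8,0.5,-4.9],[0,1.49,0]],[[8,0.5,-4.9],[0,1.49,0]],[[8,0.5,-4.9],[0,1.49,0]],[[8,0.5,-4.9],[0,1.49,0]],[[8,0.5,-4.9],[0,1.49,0]],[[8,0.5,-4.9],[0,1.49,0]],[[8,0.5,-4.9],[0,1.49,0]],[[8,0.5,-4.9],[0,1.49,0]],[[0,0,0],[0,0,0]]]'

```text
clock: 9.13
tool_pos: [0.539, 0.105, 0.1153]
tool_rot: [0.016, 0.999, -0.003, 0.046]
force: [0.1, -0.5, 0.2]
opening: 0.0006
finger_force: 0.0
```

```bash
python3 - <<'E'
from h import *
T=cur();print(arm.get_obs()['joints'].round(3),T.round(3))
s=grab('scene')['frame'];d=grab('side')['frame']
m=np.hstack([cv2.resize(s[150:285,270:400],None,fx=2.9,fy=2.9,interpolation=3),cv2.resize(d[185:320,190:340],None,fx=2.6,fy=2.9,interpolation=3)])[:, :]
cv2.imwrite('pics/p2.png',cv2.cvtColor(m,cv2.COLOR_RGB2BGR));print(m.shape)
E
```

```text
[ 0.59   0.204 -0.522  0.081 -0.774 -2.249] [[-0.995  0.033  0.091  0.539]
 [ 0.032  0.999 -0.007  0.105]
 [-0.092 -0.004 -0.996  0.115]
 [ 0.     0.     0.     1.   ]]
(392, 767, 3)
```

View pics/p2.png

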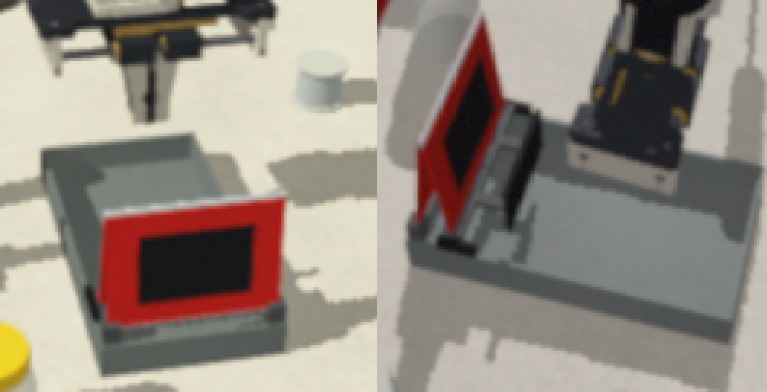

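The cover is nearly folded, with the panels still slightly apart (right half, about (450,180)), and the plate has moved well along. I'll go down again and finish the push.

carry_out --moves '[[[1,0,12],[0,0,0]],[[1,0,12],[0,0,0]],[[1,0,12],[0,0,0]],[[1,0,12],[0,0,0]],[[1,0,12],[0,0,0]],[[-9,0,0.9],[0,0,0]],[[-9,0,0.9],[0,0,0]],[[-9,0,0.9],[0,0,0]],[[-9,0,0.9],[0,0,0]],[[-9,0,0.9],[0,0,0]],[[-9,0,0.9],[0,0,0]],[[-9,0,0.9],[0,0,0]],[[-9,0,0.9],[0,0,0]],[[-9,0,0.9],[0,0,0]]]'

```text
clock: 10.4
tool_pos: [0.6217, 0.0989, 0.0532]
tool_rot: [0.015, 0.999, -0.005, 0.046]
force: [0.5, 0.0, -0.1]
opening: 0.0004
finger_force: 0.0
```

carry_out --moves '[[[-4,0,0.4],[0,0,0]],[[-4,0,0.4],[0,0,0]],[[-3,0,0.3],[0,0,0]],[[-3,0,0.3],[0,0,0]],[[0,0,0],[0,0,0]]]'

```text
clock: 10.82
tool_pos: [0.635, 0.0986, 0.053]
tool_rot: [0.015, 0.999, -0.005, 0.046]
force: [0.1, 0.4, -0.4]
opening: 0.0008
finger_force: 0.0
```

carry_out --moves '[[[-3,0,0.3],[0,0,0]],[[-3,0,0.3],[0,0,0]],[[-2,0,0.2],[0,0,0]],[[0,0,0],[0,0,0]]]'

```text
clock: 11.15
tool_pos: [0.6432, 0.0984, 0.0531]
tool_rot: [0.015, 0.999, -0.005, 0.046]
force: [0.3, -0.2, -0.1]
opening: 0.0005
finger_force: 0.0
```

carry_out --moves '[[[-2,0,0.2],[0,0,0]],[[-2,0,0.2],[0,0,0]],[[0,0,0],[0,0,0]]]'

```text
clock: 11.4
tool_pos: [0.6459, 0.0981, 0.0528]
tool_rot: [0.015, 0.999, -0.006, 0.045]
force: [-7.0, 2.3, 6.0]
opening: 0.0003
finger_force: 3.2
```

carry_out --moves '[[[-2,0,0.2],[0,0,0]],[[0,0,0],[0,0,0]]]'

```text
clock: 11.57
tool_pos: [0.6466, 0.0979, 0.0527]
tool_rot: [0.015, 0.999, -0.006, 0.044]
force: [-12.0, 3.5, 8.4]
opening: 0.0005
finger_force: 5.9
```

carry_out --moves '[[[-1.5,0,0.2],[0,0,0]],[[0,0,0],[0,0,0]]]'

```text
clock: 11.73
tool_pos: [0.6472, 0.0979, 0.0526]
tool_rot: [0.015, 0.999, -0.006, 0.043]
force: [-15.0, 5.0, 11.3]
opening: 0.0004
finger_force: 8.0
```

```bash
python3 - <<'E'
from h import *
T=cur();print(arm.get_obs()['joints'].round(3),T.round(3))
s=grab('scene')['frame'];d=grab('side')['frame']
m=np.hstack([cv2.resize(s[150:285,270:400],None,fx=2.9,fy=2.9,interpolation=3),cv2.resize(d[185:320,190:340],None,fx=2.6,fy=2.9,interpolation=3)])[:, :]
cv2.imwrite('pics/p3.png',cv2.cvtColor(m,cv2.COLOR_RGB2BGR))
E
```

```text
[ 0.478  0.434 -0.346  0.078 -0.722 -2.135] [[-0.996  0.03   0.086  0.647]
 [ 0.029  0.999 -0.013  0.098]
 [-0.087 -0.011 -0.996  0.053]
 [ 0.     0.     0.     1.   ]]
```

View pics/p3.png

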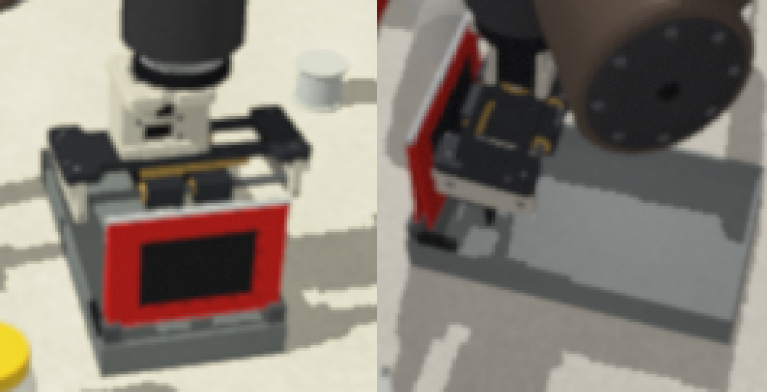

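The folded panels stand upright at the far end (left half, (195,260)). The 15 N force and the face at x≈0.656 mean the end stop. Now I'll fit a quick kinematic model from the logged joint/pose pairs to choose a reachable tilted grasp.

```bash
cat > kin.py <<'E'
from h import *
from scipy.optimize import least_squares
import itertools
dq=[[-.958,.359,.012,0,-1.224,-.288],[.776,-.022,-1.016,.617,-.419,-2.924],[.378,.252,-.886,1.083,-.173,-3.03],[.590,.204,-.522,.081,-.774,-2.249],[.478,.434,-.346,.078,-.722,-2.135]]
dp=[[.215,-.639,.226],[.469,.116,.114],[.637,.095,.081],[.539,.105,.115],[.647,.098,.053]]
dR=[[-.162,.987,.001,0],[.014,.986,-.005,.163],[.015,.982,-.005,.19],[.016,.999,-.003,.046],[.015,.999,-.006,.043]]
e=lambda a,t:Ro.from_euler(a,t).as_matrix()
def fk(q,P,s):
    d1,a1,a2,a3,d4,b,d6=P
    R=e('z',q[0]);p=np.array([0,0,d1])+R@[a1,0,0]
    p=p+R@e('y',q[1])@[0,0,a2]
    R=R@e('y',q[1]-q[2]); p=p+R@[d4,0,a3]
    R=R@e('x',s[0]*q[3]); p=p+R@[0,b,0]
    R=R@e('y',-q[4]); p=p+R@[d6,0,0]
    R=R@e('x',s[1]*q[5])
    return p,R   # tool z = R x-axis
T0=None
best=None
for s in itertools.product((1,-1),(1,-1)):
    def rest(x):
        P=x[:7];off=e('x',x[7]);r=[]
        B=np.array([[0,0,1],[0,1,0],[-1,0,0]])  # cols: tool x,y,z in wrist
        for q,p,R in zip(dq,dp,dR):
            pp,RR=fk(q,P,s); Rm=Ro.from_quat(R).as_matrix()
            r+=list((pp-p)*5)+list((RR@off@B-Rm).ravel())
        return r
    for w in (0,1.57,3.14,-1.57):
        f=least_squares(rest,[.4,.1,.5,.05,.5,.15,.25,w])
        if best is None or f.cost<best[0]: best=(f.cost,s,f.x)
cost,S,X=best
def fkT(q):
    p,R=fk(q,X[:7],S);return pose(p,R@e('x',X[7])@np.array([[0,0,1],[0,1,0],[-1,0,0]]))
lo=np.array([-3.07,-1.43,-1.02,-3.03,-3.05,-3.03]);hi=np.array([3.07,2.12,1.25,1.67,0,3.03])
def ik(T,q0,tries=25):
    g=np.random.default_rng(0);out=[]
    for k in range(tries):
        z=np.clip(q0,lo+.02,hi-.02) if k==0 else g.uniform(lo,hi)
        f=least_squares(lambda q:np.r_[(fkT(q)[:3,3]-T[:3,3])*5,(fkT(q)[:3,:3]-T[:3,:3]).ravel()],z,bounds=(lo,hi))
        if f.cost<1e-5 and not any(np.abs(f.x-o).max()<.05 for o in out): out.append(f.x)
    return out
E
python3 - <<'E'
from kin import *
print(cost,S,X.round(3))
q=arm.get_obs()['joints'];print((fkT(q)-cur()).round(3))
def R(tilt,az,fl=1):
    a,t=np.radians(az),np.radians(tilt)
    return rot([np.sin(t)*np.cos(a),np.sin(t)*np.sin(a),-np.cos(t)],fl*np.array([-np.sin(a),np.cos(a),0]))
g=np.array([.571,-.150,.125])
for tilt in (70,60):
  for az in (-15,-45,-60,-75,-90,-105,60,75,90,105,120):
    for fl in (1,-1):
      r=R(tilt,az,fl);sol=ik(pose(g+r[:,2]*.019,r),q,8)
      if sol: print(tilt,az,fl,[x.round(2).tolist() for x in sol[:3]])
gl=np.array([.517,.104,.0165])
for tilt in (20,30):
  for az in (0,-20,20,180):
   for fl in (1,-1):
    r=R(tilt,az,fl);sol=ik(pose(gl+r[:,2]*.019,r),q,8)
    if sol: print('lay',tilt,az,fl,[x.round(2).tolist() for x in sol[:3]])
E
```

```text
1.8735978695570908e-05 (-1, -1) [ 1.970e-01  1.000e-03  6.010e-01  1.000e-03  4.620e-01 -1.920e-01
  3.780e-01 -1.571e+00]
[[-0. -0. -0. -0.]
 [-0.  0.  0. -0.]
 [ 0. -0.  0.  0.]
 [ 0.  0.  0.  0.]]
70 -15 1 [[-0.9, 0.55, -1.02, -2.5, -1.22, 1.57]]
70 -15 -1 [[-0.9, 0.55, -1.02, -2.5, -1.22, -1.57]]
70 -75 1 [[0.4, 0.56, -1.0, 1.43, -1.22, 1.58]]
70 -75 -1 [[0.4, 0.56, -1.0, 1.43, -1.22, -1.56]]
70 -90 1 [[0.48, 0.64, -0.78, 1.05, -1.29, 1.71]]
70 -90 -1 [[0.48, 0.64, -0.78, 1.05, -1.29, -1.43]]
70 -105 1 [[0.46, 0.72, -0.54, 0.79, -1.43, 1.8]]
70 -105 -1 [[0.46, 0.72, -0.54, 0.79, -1.43, -1.34]]
70 60 1 [[-0.71, 0.63, -0.07, -1.19, -1.48, 0.72]]
70 60 -1 [[-0.71, 0.63, -0.07, -1.19, -1.48, -2.42]]
70 75 1 [[-0.64, 0.71, 0.09, -1.07, -1.65, 0.71]]
70 75 -1 [[-0.64, 0.71, 0.09, -1.07, -1.65, -2.43]]
70 90 1 [[-0.56, 0.79, 0.25, -0.97, -1.83, 0.72]]
70 90 -1 [[-0.56, 0.79, 0.25, -0.97, -1.83, -2.42]]
70 105 1 [[-0.47, 0.86, 0.39, -0.87, -1.99, 0.76]]
70 105 -1 [[-0.47, 0.86, 0.39, -0.87, -1.99, -2.38]]
70 120 1 [[-0.38, 0.93, 0.51, -0.76, -2.13, 0.84]]
70 120 -1 [[-0.38, 0.93, 0.51, -
[... 462 characters left out ...]
.08, -1.35, 0.61]]
60 60 -1 [[-0.64, 0.54, -0.09, -1.08, -1.35, -2.54]]
60 75 1 [[-0.58, 0.62, 0.06, -0.97, -1.53, 0.64]]
60 75 -1 [[-0.58, 0.62, 0.06, -0.97, -1.53, -2.5]]
60 90 1 [[-0.51, 0.7, 0.2, -0.87, -1.7, 0.69]]
60 90 -1 [[-0.51, 0.7, 0.2, -0.87, -1.7, -2.45]]
60 105 1 [[-0.43, 0.78, 0.32, -0.77, -1.85, 0.77]]
60 105 -1 [[-0.43, 0.78, 0.32, -0.77, -1.85, -2.38]]
60 120 1 [[-0.34, 0.84, 0.43, -0.66, -1.98, 0.87]]
60 120 -1 [[-0.34, 0.84, 0.43, -0.66, -1.98, -2.28]]
lay 20 180 1 [[0.46, 0.56, -0.24, -0.17, -1.09, 1.22]]
lay 20 180 -1 [[0.46, 0.56, -0.24, -0.17, -1.09, -1.93]]
lay 30 180 1 [[0.42, 0.66, -0.09, -0.21, -1.31, 1.26]]
lay 30 180 -1 [[0.42, 0.66, -0.09, -0.21, -1.31, -1.88]]
```

carry_out --moves '[[[6,0,0],[0,0,0]],[[8,0,0],[0,0,0]],[[10,0,-5],[0,0,0]],[[10,0,-10],[0,0,0]],[[10,0,-20],[0,0,0]],[[10,0,-25],[0,0,0]],[[0,0,-30],[0,0,0]],[[0,0,-30],[0,0,0]],[[0,0,-30],[0,0,0]],[[0,0,-30],[0,0,0]],[[0,0,-30],[0,0,0]],[[0,0,-30],[0,0,0]],[[0,0,0],[0,0,0]]]'

```text
clock: 12.92
tool_pos: [0.5766, 0.1032, 0.2944]
tool_rot: [0.014, 0.999, -0.004, 0.051]
force: [1.1, 0.9, 0.8]
opening: 0.0004
finger_force: 0.0
```

```bash
cat > plan.py <<'E'
from kin import *
vl=.7*np.array([2.39,2.39,3.01,3.14,3.14,3.14])/12
def R(tilt,az,fl=1):
    a,t=np.radians(az),np.radians(tilt)
    return rot([np.sin(t)*np.cos(a),np.sin(t)*np.sin(a),-np.cos(t)],fl*np.array([-np.sin(a),np.cos(a),0]))
def tip(g,r): return pose(np.array(g)+r[:,2]*.019,r)
G=np.array(np.meshgrid(np.linspace(-.039,.039,5),np.linspace(-.097,.097,9),np.linspace(-.066,-.2,7))).reshape(3,-1)
obst={'big':([.463,-.225,0],[.499,-.189,.24]),'blue':([.552,-.248,.07],[.577,-.222,.165]),'stand':([.53,-.27,0],[.61,-.115,.07]),
 'panel':([.655,.02,0],[.73,.185,.145]),'tray':([.44,.025,0],[.73,.18,.034])}
def sim(A,B,n,q):
    leg(A,B,n);L=np.real(logm(np.linalg.inv(A)@B))/n;m=0;cl={k:9 for k in obst};bad=0;fz=9
    for i in range(1,n+1):
        T=A@np.real(expm(L*i))
        f=least_squares(lambda x:np.r_[(fkT(x)[:3,3]-T[:3,3])*5,(fkT(x)[:3,:3]-T[:3,:3]).ravel()],np.clip(q,lo+1e-4,hi-1e-4),bounds=(lo,hi))
        bad=max(bad,f.cost);m=max(m,(np.abs(f.x-q)/vl).max());q=f.x
        w=T[:3,3]-T[:3,2]*X[6]; Rf=e('z',q[0])@e('y',q[1]-q[2])@e('x',S[0]*q[3]); fa=w-Rf@[0,X[5],0]
        fz=min(fz,w[2],fa[2])
        P=(T[:3,:3]@G).T+T[:3,3]
        for k,(a,b) in obst.items():
            dd=np.maximum(np.maximum(np.array(a)-P,P-np.array(b)),0);cl[k]=min(cl[k],np.linalg.norm(dd,axis=1).min())
    print('  ikcost %.1e speed %.2f minwrist z %.3f'%(bad,m,fz),{k:round(float(v),3) for k,v in cl.items()},q.round(2).tolist())
    return B,q
E
python3 - <<'E'
from plan import *
q=arm.get_obs()['joints'];A=cur()
r=R(70,-90,-1);g=np.array([.571,-.150,.125])
pre=tip(g-r[:,2]*.11,r)
B,q1=sim(A,pose([.575,-.02,.30],R(30,-90,-1)),18,q)
C,q1=sim(B,pre,14,q1)
D,q1=sim(C,tip(g,r),10,q1)
g2=g+[0,0,.14]
E_,q1=sim(D,tip(g2,r),12,q1)
g3=[.56,-.02,.27]; F,q1=sim(E_,tip(g3,R(25,-90,-1)),14,q1)
F2,q1=sim(F,tip([.56,.05,.25],R(20,90,1)),12,q1)
H,q1=sim(F2,tip([.5715,.103,.12],R(20,180,1)),20,q1)
I,q1=sim(H,tip([.5715,.103,.018],R(20,180,1)),10,q1)
E
```

```text
18 rows of [5.1, -5.6, 1.2] [1.06, 1.53, -5.05]
  ikcost 5.2e-21 speed 0.49 minwrist z 0.556 {'big': 0.217, 'blue': 0.28, 'stand': 0.31, 'panel': 0.193, 'tray': 0.296} [0.58, 0.22, -0.3, 0.44, -1.38, -0.74]
14 rows of [-5.7, 0.3, 9.4] [0.0, 2.86, 0.0]
  ikcost 6.3e-18 speed 0.26 minwrist z 0.243 {'big': 0.173, 'blue': 0.212, 'stand': 0.145, 'panel': 0.005, 'tray': 0.109} [0.67, 0.63, -0.64, 0.84, -1.42, -1.33]
10 rows of [0.0, 0.0, 11.0] [0.0, -0.0, 0.0]
  ikcost 3.2e-19 speed 0.16 minwrist z 0.223 {'big': 0.07, 'blue': 0.104, 'stand': 0.041, 'panel': 0.001, 'tray': 0.106} [0.48, 0.64, -0.78, 1.05, -1.29, -1.43]
12 rows of [11.0, 0.0, -4.0] [0.0, -0.0, 0.0]
  ikcost 2.6e-25 speed 0.13 minwrist z 0.231 {'big': 0.07, 'blue': 0.106, 'stand': 0.051, 'panel': 0.012, 'tray': 0.118} [0.49, 0.44, -0.71, 0.99, -1.44, -1.2]
14 rows of [-7.0, 0.8, -7.5] [0.0, -3.21, 0.0]
  ikcost 2.9e-19 speed 0.26 minwrist z 0.334 {'big': 0.1, 'blue': 0.161, 'stand': 0.178, 'panel': 0.121, 'tray': 0.227} [0.54, 0.2, -0.38, 0.39, -1.25, -0.72]
12 rows of [-7.3, 0.0, 1.2] [0.0, -3.75, 0.0]
  ikcost 1.6e-17 speed 0.38 minwrist z 0.546 {'big': 0.175, 'blue': 0.241, 'stand': 0.239, 'panel': 0.138, 'tray': 0.248} [0.19, 0.19, -0.11, -0.36, -1.22, -0.08]
20 rows of [0.6, -2.0, 6.7] [-1.54, -0.0, -4.23]
  ikcost 7.2e-22 speed 0.42 minwrist z 0.457 {'big': 0.153, 'blue': 0.196, 'stand': 0.144, 'panel': 0.023, 'tray': 0.117} [0.42, 0.51, -0.04, -0.14, -1.34, 1.2]
10 rows of [3.5, 0.0, 9.6] [0.0, 0.0, 0.0]
  ikcost 3.2e-26 speed 0.10 minwrist z 0.355 {'big': 0.202, 'blue': 0.228, 'stand': 0.121, 'panel': 0.0, 'tray': 0.015} [0.42, 0.62, -0.11, -0.15, -1.16, 1.23]
```

```bash
cat > legs.py <<'E'
from plan import *
del obst['panel'];obst['plate']=([.65,.05,.03],[.67,.155,.08]);obst['panels']=([.68,.02,.03],[.73,.185,.145])
z=-82
r=R(70,z,-1);g=np.array([.571,-.150,.125])
E
python3 - <<'E'
from legs import *
q=arm.get_obs()['joints'];A=cur()
B,q1=sim(A,pose([.575,-.02,.30],R(30,z,-1)),18,q)
C,q1=sim(B,tip(g-r[:,2]*.11,r),14,q1)
D,q1=sim(C,tip(g,r),10,q1)
E_,q1=sim(D,tip(g+[0,0,.14],r),12,q1)
F,q1=sim(E_,tip([.56,-.02,.27],R(25,z,-1)),14,q1)
F2,q1=sim(F,tip([.56,.05,.25],R(20,z+180,1)),12,q1)
H,q1=sim(F2,tip([.5715,.103,.12],R(20,180,1)),20,q1)
I,q1=sim(H,tip([.5715,.103,.018],R(20,180,1)),10,q1)
E
```

```text
18 rows of [5.5, -5.4, 1.3] [1.16, 1.44, -5.48]
  ikcost 1.5e-20 speed 0.51 minwrist z 0.551 {'big': 0.206, 'blue': 0.282, 'stand': 0.309, 'tray': 0.294, 'plate': 0.258, 'panels': 0.194} [0.6, 0.18, -0.37, 0.48, -1.31, -0.65]
14 rows of [-5.8, 1.6, 9.3] [0.0, 2.86, 0.0]
  ikcost 1.1e-28 speed 0.30 minwrist z 0.253 {'big': 0.159, 'blue': 0.209, 'stand': 0.141, 'tray': 0.108, 'plate': 0.068, 'panels': 0.035} [0.7, 0.57, -0.79, 0.96, -1.34, -1.39]
10 rows of [-0.0, 0.0, 11.0] [-0.0, -0.0, -0.0]
  ikcost 4.4e-18 speed 0.20 minwrist z 0.235 {'big': 0.056, 'blue': 0.1, 'stand': 0.039, 'tray': 0.102, 'plate': 0.068, 'panels': 0.035} [0.45, 0.59, -0.9, 1.24, -1.24, -1.5]
12 rows of [11.0, -0.0, -4.0] [-0.0, -0.0, -0.0]
  ikcost 1.4e-23 speed 0.14 minwrist z 0.242 {'big': 0.056, 'blue': 0.103, 'stand': 0.05, 'tray': 0.113, 'plate': 0.079, 'panels': 0.037} [0.49, 0.38, -0.83, 1.13, -1.36, -1.22]
14 rows of [-7.0, -0.5, -7.5] [0.0, -3.21, 0.0]
  ikcost 1.9e-18 speed 0.30 minwrist z 0.336 {'big': 0.087, 'blue': 0.158, 'stand': 0.177, 'tray': 0.224, 'plate': 0.188, 'panels': 0.119} [0.56, 0.17, -0.44, 0.43, -1.19, -0.62]
12 rows of [-7.3, -0.8, 1.2] [0.0, -3.75, 0.0]
  ikcost 1.2e-17 speed 0.38 minwrist z 0.542 {'big': 0.163, 'blue': 0.238, 'stand': 0.236, 'tray': 0.247, 'plate': 0.205, 'panels': 0.137} [0.19, 0.22, -0.07, -0.36, -1.28, 0.05]
20 rows of [0.8, -2.1, 6.6] [-1.4, -0.0, -3.85]
  ikcost 5.1e-23 speed 0.37 minwrist z 0.457 {'big': 0.152, 'blue': 0.195, 'stand': 0.144, 'tray': 0.117, 'plate': 0.075, 'panels': 0.041} [0.42, 0.51, -0.04, -0.14, -1.34, 1.2]
10 rows of [3.5, 0.0, 9.6] [0.0, 0.0, 0.0]
  ikcost 3.3e-26 speed 0.10 minwrist z 0.355 {'big': 0.202, 'blue': 0.228, 'stand': 0.121, 'tray': 0.015, 'plate': 0.015, 'panels': 0.02} [0.42, 0.62, -0.11, -0.15, -1.16, 1.23]
```

carry_out --moves '[[[5.5,-5.4,1.3],[1.16,1.44,-5.48]],[[5.5,-5.4,1.3],[1.16,1.44,-5.48]],[[5.5,-5.4,1.3],[1.16,1.44,-5.48]],[[5.5,-5.4,1.3],[1.16,1.44,-5.48]],[[5.5,-5.4,1.3],[1.16,1.44,-5.48]],[[5.5,-5.4,1.3],[1.16,1.44,-5.48]],[[5.5,-5.4,1.3],[1.16,1.44,-5.48]],[[5.5,-5.4,1.3],[1.16,1.44,-5.48]],[[5.5,-5.4,1.3],[1.16,1.44,-5.48]],[[5.5,-5.4,1.3],[1.16,1.44,-5.48]],[[5.5,-5.4,1.3],[1.16,1.44,-5.48]],[[5.5,-5.4,1.3],[1.16,1.44,-5.48]],[[5.5,-5.4,1.3],[1.16,1.44,-5.48]],[[5.5,-5.4,1.3],[1.16,1.44,-5.48]],[[5.5,-5.4,1.3],[1.16,1.44,-5.48]],[[5.5,-5.4,1.3],[1.16,1.44,-5.48]],[[5.5,-5.4,1.3],[1.16,1.44,-5.48]],[[5.5,-5.4,1.3],[1.16,1.44,-5.48]]]' --claw -0.4

```text
clock: 14.42
tool_pos: [0.5732, -0.0204, 0.2932]
tool_rot: [0.731, -0.631, 0.193, 0.174]
force: [0.2, -0.3, 0.2]
opening: 0.0616
finger_force: 0.0
```

carry_out --moves '[[[-5.8,1.6,9.3],[0,2.86,0]],[[-5.8,1.6,9.3],[0,2.86,0]],[[-5.8,1.6,9.3],[0,2.86,0]],[[-5.8,1.6,9.3],[0,2.86,0]],[[-5.8,1.6,9.3],[0,2.86,0]],[[-5.8,1.6,9.3],[0,2.86,0]],[[-5.8,1.6,9.3],[0,2.86,0]],[[-5.8,1.6,9.3],[0,2.86,0]],[[-5.8,1.6,9.3],[0,2.86,0]],[[-5.8,1.6,9.3],[0,2.86,0]],[[-5.8,1.6,9.3],[0,2.86,0]],[[-5.8,1.6,9.3],[0,2.86,0]],[[-5.8,1.6,9.3],[0,2.86,0]],[[-5.8,1.6,9.3],[0,2.86,0]],[[0,0,0],[0,0,0]]]'

```text
clock: 15.67
tool_pos: [0.5544, -0.0674, 0.1471]
tool_rot: [0.619, -0.533, 0.431, 0.383]
force: [-0.4, 0.0, 0.1]
opening: 0.0614
finger_force: 0.0
```

```bash
python3 - <<'E'
from legs import *
A=cur();print(A.round(3))
leg(A,tip(g,r),10)
w=grab('wrist','w1.png')
print(proj(w,[.571,-.15,.165]),proj(w,[.571,-.15,.117]),proj(w,[.571,-.15,.07]))
f=cv2.cvtColor(w['frame'],cv2.COLOR_RGB2HSV)
N,L,S_,C=cv2.connectedComponentsWithStats(cv2.inRange(f,(20,140,80),(34,255,255)))
print([(S_[i].tolist(),C[i].round(0).tolist()) for i in range(1,N) if S_[i,4]>100])
E
```

```text
[[ 0.06  -0.99   0.125  0.554]
 [-0.33  -0.138 -0.934 -0.067]
 [ 0.942  0.015 -0.335  0.147]
 [ 0.     0.     0.     1.   ]]
10 rows of [0.8, -0.5, 10.6] [0.04, -0.04, 0.08]
[274.17775821 159.53130067] [274.05466934 216.7137325 ] [273.97988287 261.89738631]
[([385, 54, 51, 33, 1437], [410.0, 70.0]), ([365, 92, 63, 113, 4532], [394.0, 147.0]), ([257, 154, 34, 30, 864], [274.0, 168.0]), ([124, 167, 19, 23, 190], [133.0, 178.0]), ([258, 186, 32, 72, 2052], [274.0, 222.0]), ([362, 211, 36, 14, 121], [378.0, 220.0]), ([15, 243, 19, 26, 221], [24.0, 256.0]), ([139, 271, 23, 58, 510], [148.0, 300.0]), ([402, 270, 23, 59, 565], [415.0, 299.0]), ([191, 335, 364, 22, 3992], [381.0, 348.0])]
```

View pics/w1.png

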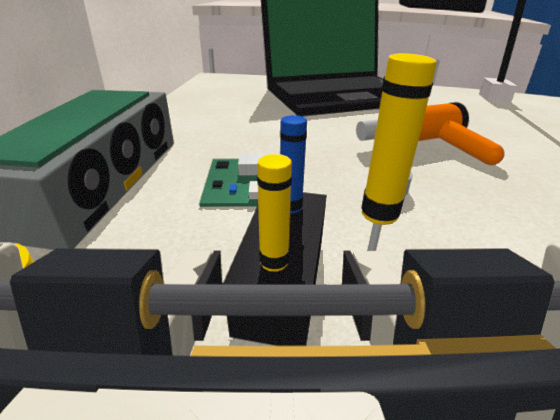

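The wrist view has the small yellow handle at column 274, rows 155–270, exactly on the predicted axis. The blue one is behind it at (293,165) and the big look-alike is off to the right at (395,140). I'll advance and grip.

carry_out --moves '[[[0.8,-0.5,10.6],[0,0,0.1]],[[0.8,-0.5,10.6],[0,0,0.1]],[[0.8,-0.5,10.6],[0,0,0.1]],[[0.8,-0.5,10.6],[0,0,0.1]],[[0.8,-0.5,10.6],[0,0,0.1]],[[0.8,-0.5,10.6],[0,0,0.1]],[[0.8,-0.5,10.6],[0,0,0.1]],[[0.8,-0.5,10.6],[0,0,0.1]],[[0.8,-0.5,10.6],[0,0,0.1]],[[0.8,-0.5,10.6],[0,0,0.1]],[[0,0,0],[0,0,0]],[[0,0,0],[0,0,0]]]'

```text
clock: 16.72
tool_pos: [0.574, -0.1684, 0.1218]
tool_rot: [0.614, -0.542, 0.434, 0.376]
force: [0.2, -0.5, -1.1]
opening: 0.0616
finger_force: 0.0
```

carry_out --moves '[[[0,0,0],[0,0,0]],[[0,0,0],[0,0,0]],[[0,0,0],[0,0,0]],[[0,0,0],[0,0,0]],[[0,0,0],[0,0,0]],[[0,0,0],[0,0,0]]]' --claw 1 --newtons 25

```text
clock: 17.22
tool_pos: [0.5744, -0.1668, 0.1209]
tool_rot: [0.614, -0.541, 0.434, 0.377]
force: [0.2, -0.1, -0.2]
opening: 0.0269
finger_force: 0.0
```

```bash
python3 - <<'E'
from legs import *
A=cur();print((A-tip(g,r)).round(4),A.round(3)[:3,:3])
B=A.copy();B[2,3]+=.14;leg(A,B,14)
E
```

```text
[[-0.0089 -0.001  -0.0045  0.0009]
 [ 0.0013  0.0072 -0.0015  0.0009]
 [ 0.0009 -0.0065  0.0025  0.0024]
 [ 0.      0.      0.      0.    ]] [[ 0.039 -0.991  0.126]
 [-0.337 -0.132 -0.932]
 [ 0.941 -0.007 -0.34 ]]
14 rows of [9.4, -0.1, -3.4] [-0.0, 0.0, 0.0]
```

carry_out --moves '[[[0,0,0],[0,0,0]],[[0,0,0],[0,0,0]],[[0,0,0],[0,0,0]],[[0,0,0],[0,0,0]]]'

```text
clock: 17.55
tool_pos: [0.5743, -0.1671, 0.1208]
tool_rot: [0.614, -0.541, 0.434, 0.377]
force: [0.6, -0.1, -0.1]
opening: 0.0235
finger_force: 24.9
```

carry_out --moves '[[[4.7,0,-1.7],[0,0,0]],[[4.7,0,-1.7],[0,0,0]],[[4.7,0,-1.7],[0,0,0]],[[4.7,0,-1.7],[0,0,0]]]'

```text
clock: 17.88
tool_pos: [0.5741, -0.1672, 0.1416]
tool_rot: [0.614, -0.541, 0.434, 0.377]
force: [0.4, 0.2, -1.4]
opening: 0.0233
finger_force: 24.9
```

Gripped (23.4 mm, 25 N) and lifting cleanly.

carry_out --moves '[[[9.4,0,-3.4],[0,0,0]],[[9.4,0,-3.4],[0,0,0]],[[9.4,0,-3.4],[0,0,0]],[[9.4,0,-3.4],[0,0,0]],[[9.4,0,-3.4],[0,0,0]],[[9.4,0,-3.4],[0,0,0]],[[9.4,0,-3.4],[0,0,0]],[[9.4,0,-3.4],[0,0,0]],[[9.4,0,-3.4],[0,0,0]],[[9.4,0,-3.4],[0,0,0]],[[9.4,0,-3.4],[0,0,0]],[[9.4,0,-3.4],[0,0,0]],[[0,0,0],[0,0,0]]]'

```text
clock: 18.97
tool_pos: [0.5738, -0.167, 0.2628]
tool_rot: [0.614, -0.541, 0.435, 0.376]
force: [0.6, 0.5, -1.2]
opening: 0.0229
finger_force: 24.9
```

```bash
python3 - <<'E'
from legs import *
A=cur();q1=arm.get_obs()['joints'];print(A[:3,3].round(3))
a=grab('scene')['frame'];b=grab('side')['frame']
cv2.imwrite('pics/lift.png',cv2.cvtColor(np.hstack([cv2.resize(a[130:290,150:290],None,fx=2.7,fy=2.7),cv2.resize(b[60:220,240:390],None,fx=2.7,fy=2.7)]),cv2.COLOR_RGB2BGR))
F,q1=sim(A,tip([.56,-.02,.27],R(25,z,-1)),14,q1)
F2,q1=sim(F,tip([.56,.05,.25],R(20,z+180,1)),12,q1)
E
```

```text
[ 0.574 -0.167  0.263]
14 rows of [-7.2, -0.4, -7.3] [-0.0, -3.22, -0.05]
  ikcost 1.8e-18 speed 0.30 minwrist z 0.339 {'big': 0.09, 'blue': 0.16, 'stand': 0.181, 'tray': 0.227, 'plate': 0.19, 'panels': 0.122} [0.56, 0.17, -0.44, 0.43, -1.19, -0.62]
12 rows of [-7.3, -0.8, 1.2] [0.0, -3.75, 0.0]
  ikcost 1.2e-17 speed 0.38 minwrist z 0.542 {'big': 0.163, 'blue': 0.238, 'stand': 0.236, 'tray': 0.247, 'plate': 0.205, 'panels': 0.137} [0.19, 0.22, -0.07, -0.36, -1.28, 0.05]
```

View pics/lift.png

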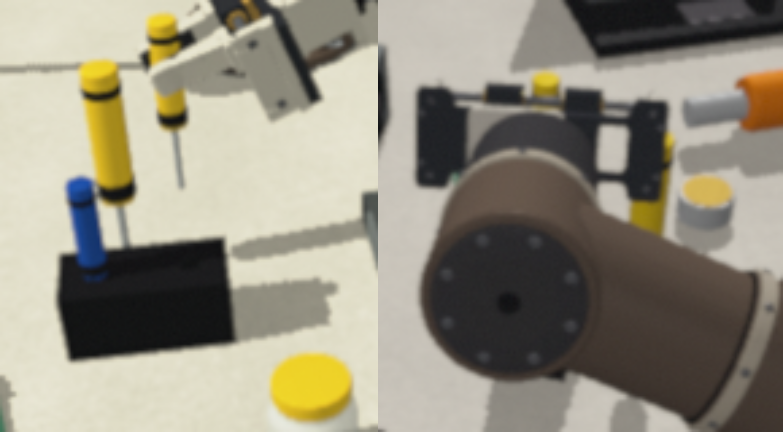

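The yellow driver hangs vertical and clear (left half, tip at (181,187)). The stand is upright with the blue driver still in it, and the big look-alike is untouched.

carry_out --moves '[[[-7.2,-0.4,-7.3],[0,-3.22,-0.05]],[[-7.2,-0.4,-7.3],[0,-3.22,-0.05]],[[-7.2,-0.4,-7.3],[0,-3.22,-0.05]],[[-7.2,-0.4,-7.3],[0,-3.22,-0.05]],[[-7.2,-0.4,-7.3],[0,-3.22,-0.05]],[[-7.2,-0.4,-7.3],[0,-3.22,-0.05]],[[-7.2,-0.4,-7.3],[0,-3.22,-0.05]],[[-7.2,-0.4,-7.3],[0,-3.22,-0.05]],[[-7.2,-0.4,-7.3],[0,-3.22,-0.05]],[[-7.2,-0.4,-7.3],[0,-3.22,-0.05]],[[-7.2,-0.4,-7.3],[0,-3.22,-0.05]],[[-7.2,-0.4,-7.3],[0,-3.22,-0.05]],[[-7.2,-0.4,-7.3],[0,-3.22,-0.05]],[[-7.2,-0.4,-7.3],[0,-3.22,-0.05]]]'

```text
clock: 20.23
tool_pos: [0.5597, -0.0276, 0.2508]
tool_rot: [0.737, -0.64, 0.162, 0.143]
force: [0.0, 0.1, -0.1]
opening: 0.0236
finger_force: 24.9
```

carry_out --moves '[[[-7.3,-0.8,1.2],[0,-3.75,0]],[[-7.3,-0.8,1.2],[0,-3.75,0]],[[-7.3,-0.8,1.2],[0,-3.75,0]],[[-7.3,-0.8,1.2],[0,-3.75,0]],[[-7.3,-0.8,1.2],[0,-3.75,0]],[[-7.3,-0.8,1.2],[0,-3.75,0]],[[-7.3,-0.8,1.2],[0,-3.75,0]],[[-7.3,-0.8,1.2],[0,-3.75,0]],[[-7.3,-0.8,1.2],[0,-3.75,0]],[[-7.3,-0.8,1.2],[0,-3.75,0]],[[-7.3,-0.8,1.2],[0,-3.75,0]],[[-7.3,-0.8,1.2],[0,-3.75,0]],[[0,0,0],[0,0,0]]]'

```text
clock: 21.32
tool_pos: [0.5578, 0.0559, 0.2295]
tool_rot: [0.742, -0.647, -0.133, -0.113]
force: [0.4, 0.5, -1.5]
opening: 0.0231
finger_force: 24.9
```

```bash
python3 - <<'E'
from legs import *
A=cur();q1=arm.get_obs()['joints'];print(A.round(3),arm.get_obs()['opening'])
# grip point at z .125 vs handle mid .117: driver mid is 5-8 mm tipward
H,q1=sim(A,tip([.580,.101,.12],R(20,180,1)),20,q1)
E
```

```text
[[ 0.127 -0.991 -0.052  0.558]
 [-0.93  -0.137  0.34   0.056]
 [-0.344  0.005 -0.939  0.23 ]
 [ 0.     0.     0.     1.   ]] 0.023145709922387292
20 rows of [1.2, -2.4, 6.3] [-1.4, 0.02, -3.86]
  ikcost 3.7e-23 speed 0.37 minwrist z 0.457 {'big': 0.149, 'blue': 0.192, 'stand': 0.142, 'tray': 0.117, 'plate': 0.073, 'panels': 0.036} [0.41, 0.52, -0.02, -0.14, -1.35, 1.21]
```

carry_out --moves '[[[1.2,-2.4,6.3],[-1.4,0,-3.86]],[[1.2,-2.4,6.3],[-1.4,0,-3.86]],[[1.2,-2.4,6.3],[-1.4,0,-3.86]],[[1.2,-2.4,6.3],[-1.4,0,-3.86]],[[1.2,-2.4,6.3],[-1.4,0,-3.86]],[[1.2,-2.4,6.3],[-1.4,0,-3.86]],[[1.2,-2.4,6.3],[-1.4,0,-3.86]],[[1.2,-2.4,6.3],[-1.4,0,-3.86]],[[1.2,-2.4,6.3],[-1.4,0,-3.86]],[[1.2,-2.4,6.3],[-1.4,0,-3.86]],[[1.2,-2.4,6.3],[-1.4,0,-3.86]],[[1.2,-2.4,6.3],[-1.4,0,-3.86]],[[1.2,-2.4,6.3],[-1.4,0,-3.86]],[[1.2,-2.4,6.3],[-1.4,0,-3.86]],[[1.2,-2.4,6.3],[-1.4,0,-3.86]],[[1.2,-2.4,6.3],[-1.4,0,-3.86]],[[1.2,-2.4,6.3],[-1.4,0,-3.86]],[[1.2,-2.4,6.3],[-1.4,0,-3.86]],[[1.2,-2.4,6.3],[-1.4,0,-3.86]],[[1.2,-2.4,6.3],[-1.4,0,-3.86]]]'

```text
clock: 22.98
tool_pos: [0.5739, 0.1012, 0.1032]
tool_rot: [0.985, 0.003, -0.174, 0.002]
force: [0.3, -0.7, -1.3]
opening: 0.0231
finger_force: 24.9
```

carry_out --moves '[[[0,0,0],[0,0,0]]]'

```text
clock: 23.07
tool_pos: [0.5728, 0.1021, 0.1022]
tool_rot: [0.984, 0.003, -0.176, 0.002]
force: [-0.1, 0.3, -2.0]
opening: 0.0235
finger_force: 24.9
```

```bash
python3 - <<'E'
from legs import *
A=cur();q1=arm.get_obs()['joints'];print(A.round(3))
gp=A[:3,3]-A[:3,2]*.019;print('grip',gp.round(4))
rl=R(20,180,1)
a=math=np.radians(70); 
tipdir=A[:3,:3]@(r.T@np.array([0,0,-1]));print('tipdir',tipdir.round(3),'tip',(gp+tipdir*.1195).round(3),'end',(gp-tipdir*.0375).round(3))
B,q1=sim(A,tip([.582,.102,.045],rl),8,q1)
C,q1=sim(B,tip([.582,.102,.019],rl),6,q1)
s=grab('side')
f=cv2.cvtColor(s['frame'],cv2.COLOR_RGB2HSV)
N,L,S_,Ce=cv2.connectedComponentsWithStats(cv2.inRange(f,(20,140,100),(34,255,255)))
print([(S_[i].tolist(),Ce[i].round(0).tolist()) for i in range(1,N) if S_[i,4]>60])
print(proj(s,gp),proj(s,gp-tipdir*.0375))
E
```

```text
[[ 0.938  0.007 -0.346  0.573]
 [ 0.006 -1.    -0.006  0.102]
 [-0.346  0.003 -0.938  0.102]
 [ 0.     0.     0.     1.   ]]
grip [0.5794 0.1022 0.12  ]
tipdir [-1.    -0.007  0.004] tip [0.46  0.101 0.12 ] end [0.617 0.102 0.12 ]
8 rows of [3.5, -0.0, 8.7] [0.04, 0.03, 0.04]
  ikcost 6.8e-27 speed 0.09 minwrist z 0.382 {'big': 0.204, 'blue': 0.227, 'stand': 0.121, 'tray': 0.042, 'plate': 0.015, 'panels': 0.021} [0.41, 0.6, -0.07, -0.15, -1.22, 1.23]
6 rows of [1.5, 0.0, 4.1] [0.0, 0.0, 0.0]
  ikcost 1.4e-17 speed 0.04 minwrist z 0.356 {'big': 0.204, 'blue': 0.227, 'stand': 0.12, 'tray': 0.016, 'plate': 0.008, 'panels': 0.012} [0.41, 0.63, -0.08, -0.15, -1.18, 1.24]
[([336, 108, 13, 13, 142], [342.0, 114.0]), ([333, 122, 14, 31, 339], [339.0, 137.0]), ([354, 126, 16, 9, 112], [362.0, 130.0]), ([123, 208, 49, 40, 860], [149.0, 233.0]), ([273, 225, 20, 13, 182], [283.0, 231.0])]
[272.18205379 229.37032691] [254.86286571 226.59901475]
```

carry_out --moves '[[[3.2,0,8.7],[0,0,0]],[[3.2,0,8.7],[0,0,0]],[[3.2,0,8.7],[0,0,0]],[[3.2,0,8.7],[0,0,0]],[[3.2,0,8.7],[0,0,0]],[[3.2,0,8.7],[0,0,0]],[[3.2,0,8.7],[0,0,0]],[[3.2,0,8.7],[0,0,0]],[[3.2,0,8.7],[0,0,0]],[[1.6,0,4.3],[0,0,0]],[[0,0,0],[0,0,0]]]'

```text
clock: 24.03
tool_pos: [0.5735, 0.1011, 0.0148]
tool_rot: [0.985, 0.001, -0.175, 0.001]
force: [-0.2, 0.7, -1.0]
opening: 0.0236
finger_force: 24.9
```

carry_out --moves '[[[0.7,0,1.9],[0,0,0]],[[0.7,0,1.9],[0,0,0]],[[0,0,0],[0,0,0]]]'

```text
clock: 24.28
tool_pos: [0.5744, 0.1014, 0.0122]
tool_rot: [0.985, 0.001, -0.174, 0.0]
force: [-1.1, 0.1, -2.3]
opening: 0.0235
finger_force: 24.9
```

carry_out --moves '[[[0.5,0,1.5],[0,0,0]],[[0.5,0,1.4],[0,0,0]],[[0,0,0],[0,0,0]]]'

```text
clock: 24.53
tool_pos: [0.5741, 0.1013, 0.009]
tool_rot: [0.985, 0.001, -0.174, 0.0]
force: [-0.1, -0.5, -1.9]
opening: 0.0231
finger_force: 24.9
```

carry_out --moves '[[[0,0,0],[0,0,0]],[[0,0,0],[0,0,0]],[[0,0,0],[0,0,0]],[[0,0,0],[0,0,0]],[[0,0,0],[0,0,0]],[[0,0,0],[0,0,0]]]' --claw 0.25

```text
clock: 25.03
tool_pos: [0.5743, 0.1013, 0.0092]
tool_rot: [0.985, 0.001, -0.174, 0.0]
force: [-0.4, 0.4, 0.1]
opening: 0.0331
finger_force: 0.0
```

carry_out --moves '[[[-1.4,0,-3.8],[0,0,0]],[[-1.4,0,-3.8],[0,0,0]],[[-1.4,0,-3.8],[0,0,0]],[[-3,0,-9],[0,0,0]],[[-5,0,-15],[0,0,0]],[[-7,0,-20],[0,0,0]],[[-10,0,-28],[0,0,0]],[[-10,0,-28],[0,0,0]],[[-10,0,-28],[0,0,0]],[[-10,0,-28],[0,0,0]],[[-10,0,-28],[0,0,0]],[[-10,0,-28],[0,0,0]],[[-10,0,-28],[0,0,0]],[[0,0,0],[0,0,0]]]'

```text
clock: 26.2
tool_pos: [0.5788, 0.1012, 0.2834]
tool_rot: [0.986, 0.001, -0.169, -0.0]
force: [-0.2, 0.8, 1.0]
opening: 0.0326
finger_force: 0.0
```

```bash
python3 - <<'E'
from h import *
print(arm.get_obs()['force'].round(1))
a=grab('scene')['frame'];b=grab('side')['frame'];w=grab('wrist')['frame']
im=np.vstack([np.hstack([a[130:370,80:480],b[100:340,180:400][:, :220]]) ,])
im=np.hstack([cv2.resize(a[150:310,60:400],(400,190)),cv2.resize(w,(253,190))])
im2=cv2.resize(b[90:330,180:400],None,fx=1.7,fy=1.7);im2=np.hstack([im2,np.zeros((im2.shape[0],653-im2.shape[1],3),np.uint8)])
cv2.imwrite('pics/fin.png',cv2.cvtColor(np.vstack([im,im2]),cv2.COLOR_RGB2BGR))
E
```

```text
[-0.2  0.8  1. ]
```

View pics/fin.png

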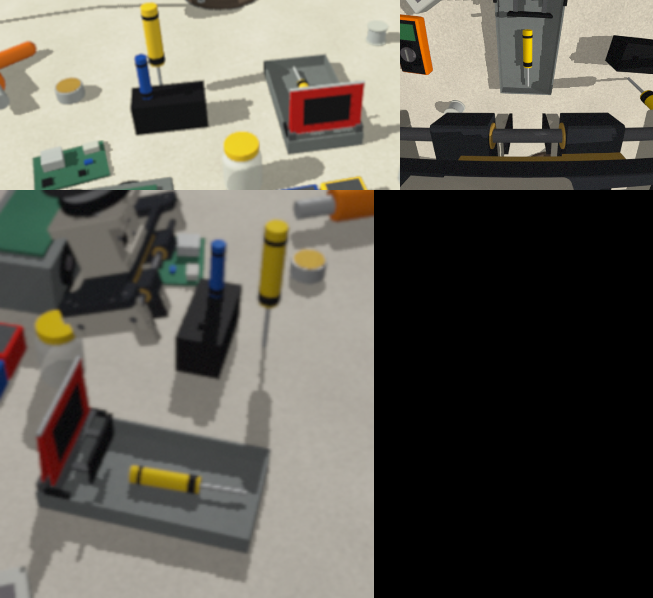

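The last picture shows the driver flat in the tray (bottom half, (190,480)) and the panels folded at the far end (60,420). The stand is upright with the blue driver in it at (210,310), and everything else is undisturbed.

```bash
python3 -c "
from bench import arm
print(arm.sign_off())"
```

```text
the job is handed in; nothing more can be done
None
```

The job is handed in, at about 26 s of the allowed 58 s: the cover is pushed to its end stop with the panels folded at the far end, the yellow driver lies flat in the tray (released about 9 mm above the floor), and the stand is upright in its place with the blue driver in it.

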